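# Pack the welding consumables tray

## Robot

A 6-joint arm with a two-finger parallel gripper is mounted at the origin on the work surface. World frame = base frame: x ahead of the robot, y to its left, z up, the work surface at z = 0. Lengths are in m, angles in rad, forces in N, time in s.
With the tool pointing down it reaches from about 0.275 to 0.725 m from the base axis. Payload 15.9 kg.
Tool frame: the origin (TCP) lies midway between the tips of the shut fingers; the grasp point (between the pads) lies 19 mm behind it; z points along the fingers, y is the direction in which the jaws open and shut (so a half turn about z gives the same grasp; the last joint's range is limited). The gripper opens to 85 mm and grips with 20 to 120 N. Pads are 22 mm wide; open, the fingers measure 114 mm over their backs; the gripper's body (76 mm by 85 mm) begins 54 mm behind the grasp point. The pads swing forward as they close: fully open they stand 13 mm farther back than shut.
Start: joints at [-1.296, 0.213, -0.034, 1.323, 0, 1.571], TCP at [0.136, -0.481, 0.231] pointing down, gripper open.
Joint ranges: [-2.98, 2.98], [-0.74, 1.72], [-1.14, 1.35], [-2.1, 2.04], [-1.57, 1.44], [-3.14, 3.14]. Speed limits (rad/s): [1.89, 1.89, 2.39, 2.57, 3.14, 3.14].

## Interface

Orientations are given as a 3x3 rotation matrix whose columns are the frame's x, y, z axes.
In Python, from workcell import sense, viewer, workorder gives the robot as it stands. The module is installed in compiled form; this text tells all that it offers.
- The arm moves only by the tool move_arm, never from a script. Its argument "plan" is one flat list of numbers, 7 for each row, row after row: the shift along the tool's x, y, z in m, then the turn, a rotation vector about the tool's x, y, z in degrees, then the opening, from 0 (shut) to 1 (fully open). A call has exactly 10 rows; each row is the pose to reach, as a shift and turn from the pose commanded when the call began, along the tool's axes at that moment; what a row does not reach only later rows make up. A row lasts 1/8 s, in which the tool goes at most 62.5 mm and 10.7 degrees, less where a joint would pass 70% of its speed; a pose out of reach is approached as far as the arm can. A call with a gripper value outside its range is refused whole. The fingers move at their own pace and stop on an object; "squeeze" is the grip in N (left out, the last holds). Time passes only in rows, so rows that repeat a pose let the fingers close, or fill a call up. It gives the time, the measured TCP pose, the force and the opening at its end, in the units of the state.
- sense(): the state, without advancing time (a new reading comes with each control period).
- viewer.camera(name): name is "side" or "top" or "wrist"; returns the picture (384x512x3 uint8, red, green, blue); there is no depth.
- viewer.camera_info(name): a dict with "fx", "fy", "cx", "cy" (pixels), "k1" (the pictures are not rectified: a ray, as slopes to the right and down, at radius r is drawn at 1 + k1 r^2 times it, then the intrinsics apply), "xyz" and "orientation" of the camera in the world. Camera axes: x right, y up, looking along -z (the intrinsics and any distortion apply to the point x, -y, -z); pixel columns grow to the right and rows downward; lengths in m; the calibration is good to about 2 mm. A picture is of the moment at which its call begins: read the wrist's pose just before it. camera_info takes no time and is no camera call; for the wrist camera it gives the pose at the moment of the call.
- workorder.close_job(): hands the job in, once; it reports no verdict.
The state is a dict: "time": time; "joints": joint angles; "qvel": joint speeds; "tau": joint torques, N m; "tool_pos": TCP position; "orientation": TCP orientation; "contact_force": force on the tool from outside, world axes, zero at the start; "moment": the same for the moment, N m; "gripper_width": opening from 0.0 (shut) to 1.0 (fully open).
Only numpy, scipy, OpenCV 4.12 (cv2) and the standard library are available. Lean on these libraries where they do the work, as an engineer would, in place of code of your own. Each camera call takes 0.05 s, during which the arm holds its last target. There are 200 camera calls.

## Task

Pack the long narrow cardboard carton and the small cube-shaped steel tin into the low grey tray, next to the flat tin that already lies there, so that all three end up the right way up, lying flat on the tray's bottom side by side. There is no room in it for the shorter carton or the bigger tin.

Things in the scene. Friction and masses are not known exactly. Their poses are not given: they have to be found in the camera images.
- tray: Low open sheet-steel tray, painted grey, fixed to the bench. Outside 213 x 148 mm, inside 205 (its x) x 140 mm (its y), walls and floor 4 mm thick, wall tops 25 mm above the bench. Origin at the centre of its underside (bench level), z up. The flat tin lies in the half with positive y, at the negative-x end, so the free room is the whole strip at negative y (205 mm long, about 70 mm wide) and a pocket about 100 x 70 mm at positive x, positive y.
- flat_tin_center (a point): Flat steel tin, 90 (its x) x 60 (y) x 20 mm high, loose on the tray's floor with its axes along the tray's. The point is its centre; axes as the tin, z up.
- long_carton_center (a point): Long closed cardboard carton, 170 (its x) x 50 (y) x 60 mm high (z up), about 0.3 kg, standing on the bench. The point is its centre, 30 mm above its underside. A similar carton only 105 mm long is a bystander.
- small_tin_center (a point): Small cube-shaped steel tin, 60 x 60 x 60 mm, about 0.25 kg, standing on the bench, lid up (its z). The point is its centre, 30 mm above its underside; x and y are square to its sides. A bigger tin, 82 x 74 x 72 mm, is a bystander.

How it is judged:
By the outcome, as a careful person would: the job done as asked, in the order asked, and still so for the second after the job is handed in, with the robot touching nothing.
It also fails if it takes over 54 s, if anything falls off the work surface, if the arm or the gripper's body presses on something with over 40 N, if the wrist force passes 120 N, or if a joint passes its speed limit or range.

## Working session

There is one attempt and no reset: what is moved stays moved. The work goes in short steps, Python scripts to look and compute and a tool call to move; the robot and the scene stay as the last step left them, time stands still between calls to the robot, and variables do not carry over. Pictures are saved under pics/ and viewed, about 8 in all and at most 12, crops included, and the job is handed in when it is done.

Besides the shell and the picture viewer there is one more tool, called after "Emit:" as name(argument=value, ...) on one line, values as JSON. move_arm: Moves the arm, as the interface text tells. Its arguments: {"type":"object","properties":{"plan":{"type":"array","items":{"type":"number"}},"squeeze":{"type":"number"}},"required":["plan"]}

```bash
mkdir -p pics; ls; cat > h.py <<'E'
import numpy as np, cv2
from workcell import sense, viewer, workorder
def snap(n,f):
    i=viewer.camera_info(n); im=viewer.camera(n); cv2.imwrite('pics/'+f,im[...,::-1]); return im,i
def K(i): return np.array([[i['fx'],0,i['cx']],[0,i['fy'],i['cy']],[0,0,1.]]),np.array([i['k1'],0,0,0,0.])
def pix2world(i,uv,z):
    k,d=K(i); uv=np.array(uv,float).reshape(-1,1,2)
    s=cv2.undistortPoints(uv,k,d).reshape(-1,2)
    r=np.c_[s[:,0],-s[:,1],-np.ones(len(s))]@np.array(i['orientation']).T
    o=np.array(i['xyz']); z=np.broadcast_to(z,len(s))
    return o+r*((z-o[2])/r[:,2])[:,None]
def world2pix(i,P):
    k,d=K(i); c=(np.array(P,float).reshape(-1,3)-i['xyz'])@np.array(i['orientation']); c=c*[1,-1,-1]
    return cv2.projectPoints(c.reshape(-1,1,3),np.zeros(3),np.zeros(3),k,d)[0].reshape(-1,2)
E
python3 - <<'E'
from h import *
import pickle
D={}
ims=[]
for n in('top','side'):
    im,i=snap(n,n+'0.png'); D[n]=i; print(n,i['fx'],i['k1'],np.round(i['xyz'],3),np.round(i['orientation'],3).tolist())
pickle.dump(D,open('cam.pkl','wb'))
im=cv2.imread('pics/top0.png'); cv2.imwrite('pics/top0b.png',cv2.resize(im,(800,600),interpolation=cv2.INTER_CUBIC))
s=sense();print(s)
E
```

```text
pics
top 378.7576022304273 -0.0787330464552699 [ 0.361 -0.001  0.822] [[-0.169, 0.96, -0.222], [-0.986, -0.166, 0.033], [-0.005, 0.225, 0.974]]
side 420.0154099755859 0.04758317538617158 [0.081 0.772 0.656] [[-0.863, 0.294, -0.411], [-0.505, -0.476, 0.72], [0.017, 0.829, 0.559]]
{'time': 0.1, 'joints': array([-1.29599643e+00,  2.13321032e-01, -3.49619140e-02,  1.32350552e+00,
       -2.35541583e-06,  1.57083079e+00]), 'qvel': array([-0.00017708,  0.00013987,  0.00153879,  0.00161763,  0.00223511,
       -0.00156086]), 'tau': array([ 1.34015292e-03, -6.87244964e+01,  4.87806308e+01,  1.20337910e-02,
        4.97444262e-05,  8.05045119e-06]), 'tool_pos': array([ 0.13559608, -0.48095486,  0.23087228]), 'orientation': array([[ 9.62488866e-01,  2.71321044e-01, -2.71489114e-04],
       [ 2.71321179e-01, -9.62488393e-01,  9.54277309e-04],
       [-2.38960637e-06, -9.92142032e-04, -9.99999508e-01]]), 'contact_force': array([ 0.37924043,  0.43081395, -0.35811126]), 'moment': array([ 0.04352729, -0.00029611,  0.0367898 ]), 'gripper_width': 1.00275558644742}
```

View pics/top0b.png

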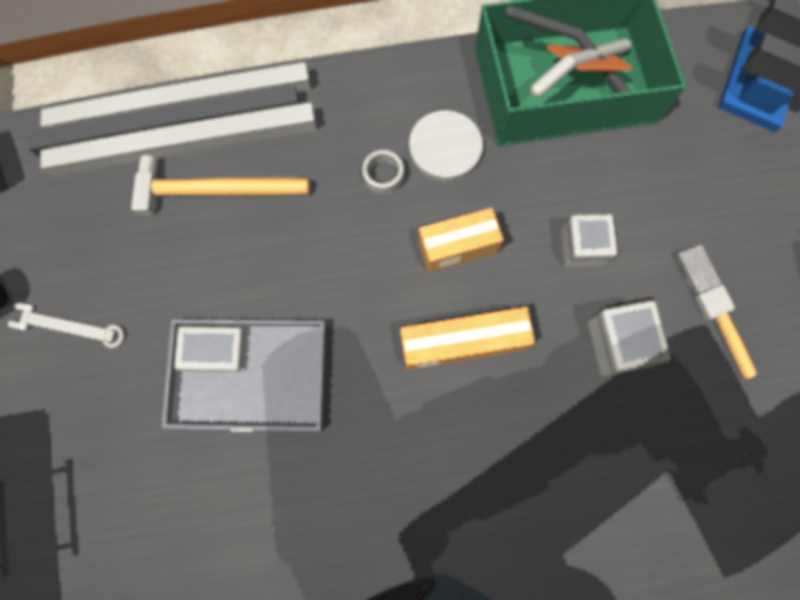

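View pics/side0.png

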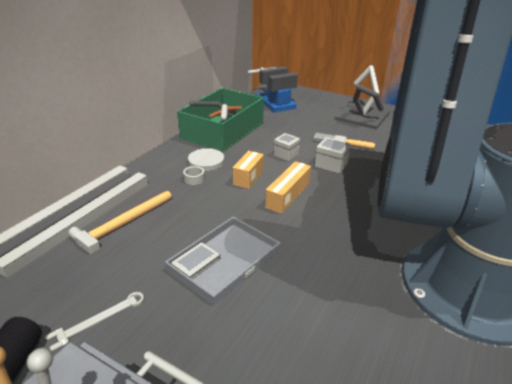

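The top picture (800x600 scale) shows the tray at (165-330, 320-430), with the flat tin at its upper left. The long carton is at (400-535, 308-366) and the short carton above it. The small tin is at (592,237) and the bigger tin at (635,335). Next I'll enlarge these areas to measure them.

```bash
python3 - <<'E'
import cv2
im=cv2.imread('pics/top0.png')
cv2.imwrite('pics/ca.png',cv2.resize(im[195:285,98:218],None,fx=6,fy=6,interpolation=cv2.INTER_CUBIC))
cv2.imwrite('pics/cb.png',cv2.resize(im[128:248,248:408],None,fx=5,fy=5,interpolation=cv2.INTER_CUBIC))
E
```

```text
(no output)
```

View pics/ca.png

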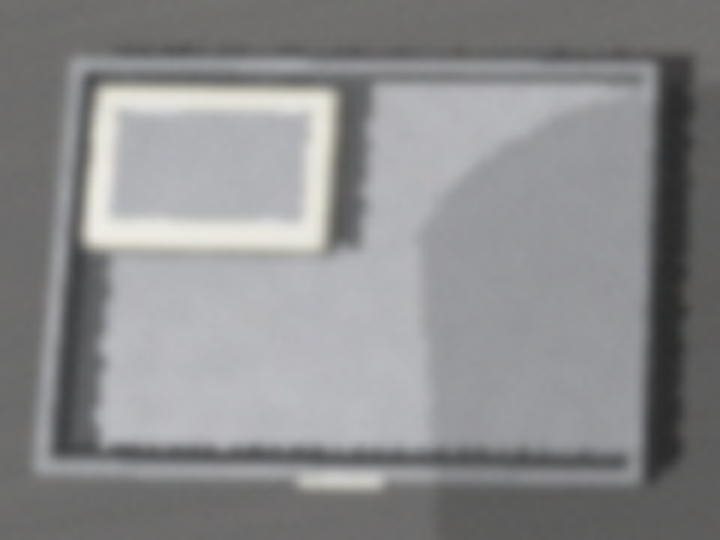

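View pics/cb.png

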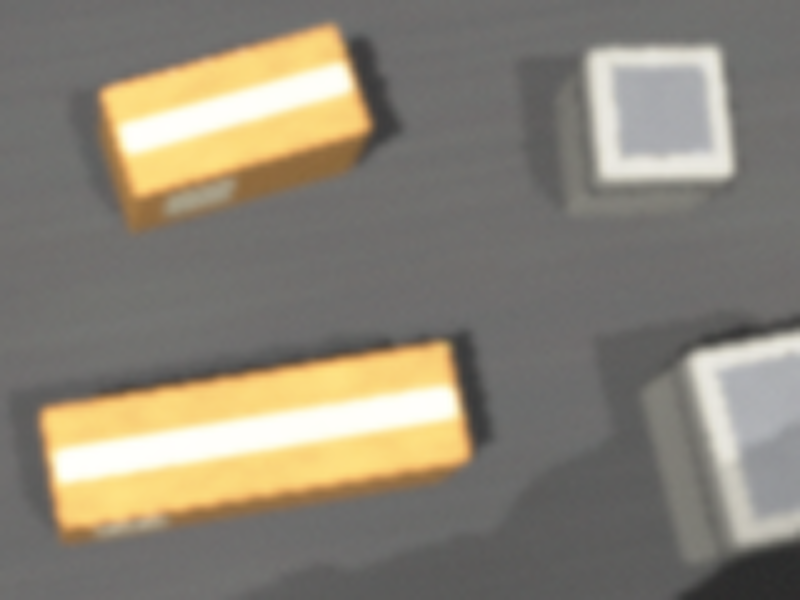

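```bash
cat > m.py <<'E'
from h import *
import pickle
D=pickle.load(open('cam.pkl','rb'))
def fit(P,L,W):
    # P order: rigid 2D fit of L x W rectangle, corners TL,TR,BR,BL = (-,+),(+,+),(+,-),(-,-)
    M=np.array([[-L,W],[L,W],[L,-W],[-L,-W]])/2; p=P[:,:2]; c=p.mean(0); 
    U,S,V=np.linalg.svd(M.T@(p-c)); R=V.T@np.diag([1,np.linalg.det(V.T@U.T)])@U.T
    a=np.degrees(np.arctan2(R[1,0],R[0,0])); return c,a,np.abs(p-c-M@R.T).max()
def rep(n,uv,z,L,W,f,off,cam='top'):
    uv=(np.array(uv,float)+.5)/f-.5+off; P=pix2world(D[cam],uv,z)
    d=[np.linalg.norm(P[k]-P[(k+1)%4]) for k in range(4)]
    c,a,e=fit(P,L,W); print(n,'c',c.round(4),'yaw',round(a,2),'err',e.round(4),'sides',np.round(d,4)); return c,a
if __name__=='__main__':
    A=(98,195);B=(248,128)
    rep('tray',[(72,58),(660,62),(646,484),(35,472)],.025,.213,.148,6,A)
    rep('flat',[(97,85),(342,85),(328,251),(82,248)],.024,.09,.06,6,A)
    rep('long',[(40,408),(449,341),(471,458),(61,530)],.06,.17,.05,5,B)
    rep('short',[(100,90),(336,23),(371,128),(134,197)],.06,.105,.05,5,B)
    rep('small',[(588,46),(720,46),(735,179),(602,184)],.06,.06,.06,5,B)
    print(world2pix(D['top'],[[.4,0,0]]))
E
python3 m.py
```

```text
tray c [0.4852 0.204 ] yaw -100.18 err 0.0012 sides [0.2149 0.1485 0.2153 0.1478]
flat c [0.529  0.2499] yaw -100.16 err 0.0006 sides [0.0902 0.0599 0.0893 0.0592]
long c [ 0.4802 -0.0995] yaw -90.19 err 0.001 sides [0.1713 0.0494 0.1698 0.0508]
short c [ 0.6191 -0.1179] yaw -83.12 err 0.001 sides [0.1063 0.0495 0.1055 0.0497]
small c [ 0.5868 -0.2975] yaw -98.35 err 0.0013 sides [0.0578 0.0602 0.0575 0.0623]
[[257.69538599 263.38213477]]
```

The measured sizes match the given ones within 1–2 mm. Next I'll work out the moves, starting with the one to above the long carton.

```bash
cat > go.py <<'E'
import sys
from h import *
from scipy.spatial.transform import Rotation as Ro
def go(x,y,z,yaw):   # yaw: world angle (deg) of the jaw axis (tool y), tool down
    s=sense(); R=np.array(s['orientation']); a=np.radians(yaw)
    ty=np.array([np.cos(a),np.sin(a),0]); tz=np.array([0,0,-1.]); T=np.c_[np.cross(ty,tz),ty,tz]
    print('shift mm',(1e3*R.T@(np.array([x,y,z])-s['tool_pos'])).round(1),'turn',np.degrees(Ro.from_matrix(R.T@T).as_rotvec()).round(2),
     't',s['time'],'pos',np.round(s['tool_pos'],4),'q6',round(s['joints'][5],2),'F',np.round(s['contact_force'],1),'w',round(s['gripper_width'],3))
if __name__=='__main__': go(*map(float,sys.argv[1:]))
E
python3 go.py .4802 -.0995 .12 -0.19
```

```text
shift mm [ 435.2 -273.5  111.1] turn [-5.000e-02 -4.000e-02 -7.407e+01] t 0.1 pos [ 0.1356 -0.481   0.2309] q6 1.57 F [ 0.4  0.4 -0.4] w 1.003
```

Emit:
move_arm(plan=[0.048, -0.03, 0.0, 0, 0, -8, 1, 0.097, -0.061, 0.0, 0, 0, -16, 1, 0.145, -0.091, 0.01, 0, 0, -25, 1, 0.193, -0.122, 0.03, 0, 0, -33, 1, 0.242, -0.152, 0.05, 0, 0, -41, 1, 0.29, -0.182, 0.07, 0, 0, -49, 1, 0.338, -0.213, 0.08, 0, 0, -58, 1, 0.387, -0.243, 0.1, 0, 0, -66, 1, 0.4352, -0.2735, 0.111, 0, 0, -74.1, 1, 0.4352, -0.2735, 0.111, 0, 0, -74.1, 1], squeeze=35)

```text
time: 1.35
tool_pos: [0.4814, -0.0971, 0.119]
orientation: [[-0.004, 1.0, -0.002], [1.0, 0.004, 0.001], [0.001, -0.002, -1.0]]
contact_force: [-0.8, -0.4, 1.1]
gripper_width: 1.002
```

```bash
python3 go.py .4802 -.0995 .027 -0.19; python3 - <<'E'
from h import *
snap('wrist','w1.png')
E
```

```text
shift mm [-2.5 -1.1 92. ] turn [-0.09 -0.05  0.4 ] t 1.35 pos [ 0.4814 -0.0971  0.119 ] q6 1.37 F [-0.8 -0.4  1.1] w 1.002
```

View pics/w1.png

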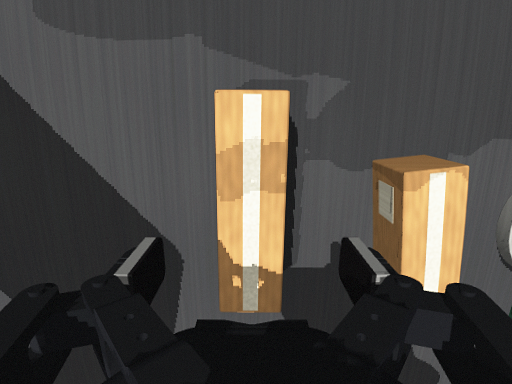

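The wrist picture shows the long carton upright at columns 216-290, centred between the fingers (columns 150 and 350). The short carton is clear on the right. I'll descend straight down from the commanded pose.

Emit:
move_arm(plan=[0, 0, 0.03, 0, 0, 0, 1, 0, 0, 0.06, 0, 0, 0, 1, 0, 0, 0.085, 0, 0, 0, 1, 0, 0, 0.093, 0, 0, 0, 1, 0, 0, 0.093, 0, 0, 0, 1, 0, 0, 0.093, 0, 0, 0, 0.2, 0, 0, 0.093, 0, 0, 0, 0.2, 0, 0, 0.093, 0, 0, 0, 0.2, 0, 0, 0.093, 0, 0, 0, 0.2, 0, 0, 0.093, 0, 0, 0, 0.2], squeeze=35)

```text
time: 2.65
tool_pos: [0.481, -0.1001, 0.0282]
orientation: [[0.003, 1.0, 0.001], [1.0, -0.003, -0.0], [-0.0, 0.001, -1.0]]
contact_force: [-0.9, -1.0, 7.4]
gripper_width: 0.579
```

```bash
python3 go.py .4483 .2106 .15 -10.18
```

```text
shift mm [ 310.5  -33.4 -122. ] turn [ 0.08  0.02 10.02] t 2.65 pos [ 0.481  -0.1001  0.0282] q6 1.37 F [-0.9 -1.   7.4] w 0.579
```

Emit:
move_arm(plan=[0, 0, -0.02, 0, 0, 0, 0.2, 0, 0, -0.06, 0, 0, 0, 0.2, 0, 0, -0.1, 0, 0, 0, 0.2, 0.02, -0.002, -0.122, 0, 0, 0, 0.2, 0.06, -0.006, -0.122, 0, 0, 2, 0.2, 0.105, -0.011, -0.122, 0, 0, 3.5, 0.2, 0.15, -0.016, -0.122, 0, 0, 5, 0.2, 0.195, -0.021, -0.122, 0, 0, 6.5, 0.2, 0.24, -0.026, -0.122, 0, 0, 8, 0.2, 0.28, -0.03, -0.122, 0, 0, 10, 0.2])

```text
time: 3.9
tool_pos: [0.4506, 0.1818, 0.1496]
orientation: [[0.177, 0.984, 0.0], [0.984, -0.177, 0.0], [0.0, 0.0, -1.0]]
contact_force: [1.0, 0.2, -1.7]
gripper_width: 0.58
```

```bash
python3 - <<'E'
from h import *
snap('wrist','w2.png')
E
python3 go.py .4483 .2106 .06 -10.18
```

```text
shift mm [24.3 -6.5 89.6] turn [-0.01 -0.12 -0.02] t 3.95 pos [0.4503 0.1854 0.1496] q6 2.14 F [-2.6  3.5 -2.8] w 0.577
```

Emit:
move_arm(plan=[0.015, -0.004, 0, 0, 0, 0, 0.2, 0.029, -0.008, 0, 0, 0, 0, 0.2, 0.029, -0.008, 0.02, 0, 0, 0, 0.2, 0.029, -0.008, 0.05, 0, 0, 0, 0.2, 0.029, -0.008, 0.075, 0, 0, 0, 0.2, 0.029, -0.008, 0.08, 0, 0, 0, 0.2, 0.029, -0.008, 0.08, 0, 0, 0, 0.2, 0.029, -0.008, 0.08, 0, 0, 0, 0.2, 0.029, -0.008, 0.08, 0, 0, 0, 0.2, 0.029, -0.008, 0.08, 0, 0, 0, 0.2])

```text
time: 5.2
tool_pos: [0.4486, 0.2102, 0.0697]
orientation: [[0.176, 0.984, 0.001], [0.984, -0.176, 0.0], [0.0, 0.001, -1.0]]
contact_force: [-0.1, -0.6, -2.4]
gripper_width: 0.582
```

```bash
python3 go.py .4483 .2106 .032 -10.18; python3 - <<'E'
from h import *
im,_=snap('top','t2.png'); s,_=snap('side','s2.png'); w=cv2.imread('pics/w2.png')
a=cv2.resize(cv2.imread('pics/t2.png')[180:300,80:240],(400,300),interpolation=2)
b=cv2.resize(cv2.imread('pics/s2.png')[190:310,150:310],(400,300),interpolation=2)
cv2.imwrite('pics/v2.png',np.vstack([np.hstack([a,b]),np.hstack([cv2.resize(w,(400,300)),a*0])]))
E
```

```text
shift mm [ 0.3 -0.3 37.7] turn [ 0.03 -0.03  0.02] t 5.2 pos [0.4486 0.2102 0.0697] q6 2.19 F [-0.1 -0.6 -2.4] w 0.582
```

View pics/v2.png

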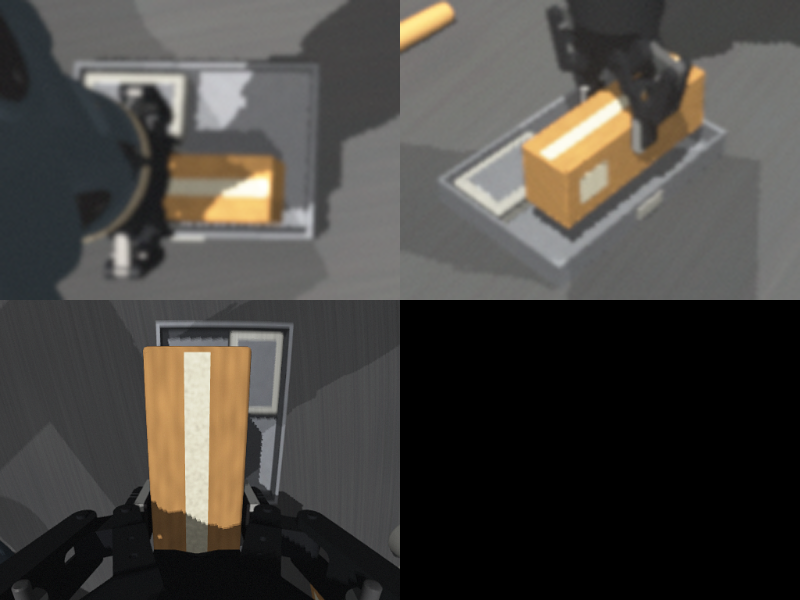

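The top, side and wrist views show the carton level above the free strip, parallel to the tray and clear of the flat tin. The fingertips are about half way up its side. I'll lower it.

Emit:
move_arm(plan=[0, 0, 0.01, 0, 0, 0, 0.2, 0, 0, 0.02, 0, 0, 0, 0.2, 0, 0, 0.028, 0, 0, 0, 0.2, 0, 0, 0.032, 0, 0, 0, 0.2, 0, 0, 0.034, 0, 0, 0, 0.2, 0, 0, 0.036, 0, 0, 0, 0.2, 0, 0, 0.037, 0, 0, 0, 0.2, 0, 0, 0.038, 0, 0, 0, 0.2, 0, 0, 0.038, 0, 0, 0, 0.2, 0, 0, 0.038, 0, 0, 0, 0.2])

```text
time: 6.55
tool_pos: [0.4484, 0.2102, 0.0322]
orientation: [[0.176, 0.984, 0.001], [0.984, -0.176, 0.0], [0.0, 0.001, -1.0]]
contact_force: [-6.5, -2.3, 14.5]
gripper_width: 0.579
```

The carton is in contact with the tray floor (14.5 N upward). I'll release and rise.

Emit:
move_arm(plan=[0, 0, 0, 0, 0, 0, 0.8, 0, 0, 0, 0, 0, 0, 0.8, 0, 0, 0, 0, 0, 0, 0.8, 0, 0, -0.01, 0, 0, 0, 0.8, 0, 0, -0.03, 0, 0, 0, 0.8, 0, 0, -0.06, 0, 0, 0, 0.8, 0, 0, -0.09, 0, 0, 0, 1, 0, 0, -0.12, 0, 0, 0, 1, 0, 0, -0.12, 0, 0, 0, 1, 0, 0, -0.12, 0, 0, 0, 1])

```text
time: 7.8
tool_pos: [0.4482, 0.2101, 0.1512]
orientation: [[0.176, 0.984, -0.0], [0.984, -0.176, -0.0], [-0.0, -0.0, -1.0]]
contact_force: [-0.7, 0.4, 0.6]
gripper_width: 1.0
```

```bash
python3 go.py .5868 -.2975 .13 81.65
```

```text
shift mm [-475.2  225.9   21.2] turn [ -0.    -0.   -91.81] t 7.8 pos [0.4482 0.2101 0.1512] q6 2.19 F [-0.7  0.4  0.6] w 1.0
```

Emit:
move_arm(plan=[-0.047, 0.022, 0.0, 0, 0, -9, 1, -0.095, 0.045, 0.0, 0, 0, -18, 1, -0.143, 0.068, 0.0, 0, 0, -27, 1, -0.19, 0.09, 0.0, 0, 0, -36, 1, -0.238, 0.113, 0.0, 0, 0, -46, 1, -0.285, 0.136, 0.0, 0, 0, -55, 1, -0.333, 0.158, 0.0, 0, 0, -64, 1, -0.38, 0.181, 0.0, 0, 0, -73, 1, -0.428, 0.203, 0.01, 0, 0, -82, 1, -0.475, 0.226, 0.021, 0, 0, -91.8, 1])

```text
time: 9.05
tool_pos: [0.5868, -0.2989, 0.1291]
orientation: [[-0.99, 0.14, -0.001], [0.14, 0.99, 0.001], [0.001, 0.0, -1.0]]
contact_force: [1.3, 0.5, -0.0]
gripper_width: 0.996
```

```bash
python3 - <<'E'
from h import *
for _ in range(6): viewer.camera('side')
a,_=snap('wrist','w3.png'); b,_=snap('top','t3.png')
a=cv2.resize(cv2.imread('pics/w3.png'),(400,300)); b=cv2.resize(cv2.imread('pics/t3.png')[190:290,90:223],(400,300),interpolation=2)
cv2.imwrite('pics/v3.png',np.hstack([a,b]))
E
python3 go.py .5868 -.2975 .027 81.65
```

```text
shift mm [ 1.000e-01 -1.300e+00  1.036e+02] turn [0.01 0.   0.01] t 9.45 pos [ 0.587  -0.2962  0.1306] q6 -0.32 F [ 0.6  0.7 -0.6] w 1.001
```

View pics/v3.png

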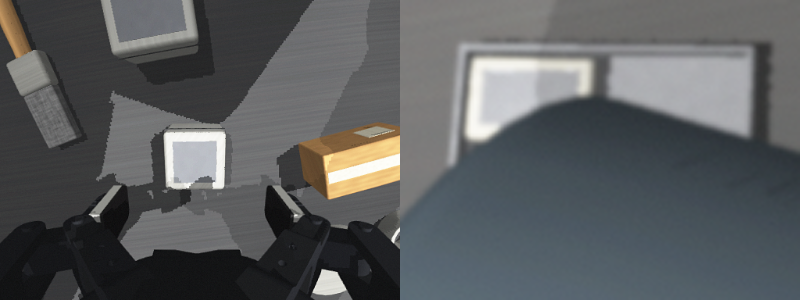

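```bash
python3 - <<'E'
from h import *
import m
m.D['wrist']=viewer.camera_info('wrist')
m.rep('small',[(165,131),(224,131),(224,188),(165,188)],.06,.06,.06,400/512,(0,0),'wrist')
E
```

```text
small c [ 0.5887 -0.2981] yaw 81.61 err 0.0026 sides [0.0551 0.0577 0.059  0.0577]
```

The wrist picture agrees with the top view to within 2 mm. I'll descend and grip.

Emit:
move_arm(plan=[0, -0.001, 0.03, 0, 0, 0, 1, 0, -0.001, 0.06, 0, 0, 0, 1, 0, -0.001, 0.09, 0, 0, 0, 1, 0, -0.001, 0.103, 0, 0, 0, 1, 0, -0.001, 0.103, 0, 0, 0, 1, 0, -0.001, 0.103, 0, 0, 0, 0.2, 0, -0.001, 0.103, 0, 0, 0, 0.2, 0, -0.001, 0.103, 0, 0, 0, 0.2, 0, -0.001, 0.103, 0, 0, 0, 0.2, 0, -0.001, 0.103, 0, 0, 0, 0.2], squeeze=40)

```text
time: 10.7
tool_pos: [0.5877, -0.2986, 0.0289]
orientation: [[-0.989, 0.145, 0.002], [0.145, 0.989, -0.001], [-0.002, -0.001, -1.0]]
contact_force: [-0.7, 1.4, 6.3]
gripper_width: 0.698
```

```bash
python3 go.py .5094 .1519 .17 79.82
```

```text
shift mm [ 142.6  434.3 -141.7] turn [-0.03  0.12  1.82] t 10.7 pos [ 0.5877 -0.2986  0.0289] q6 -0.32 F [-0.7  1.4  6.3] w 0.698
```

Emit:
move_arm(plan=[0, 0, -0.02, 0, 0, 0, 0.2, 0, 0, -0.06, 0, 0, 0, 0.2, 0, 0, -0.1, 0, 0, 0, 0.2, 0, 0, -0.14, 0, 0, 0, 0.2, 0.01, 0.03, -0.14, 0, 0, 0, 0.2, 0.025, 0.075, -0.14, 0, 0, 0, 0.2, 0.04, 0.12, -0.14, 0, 0, 0, 0.2, 0.055, 0.165, -0.14, 0, 0, 0, 0.2, 0.07, 0.21, -0.14, 0, 0, 1, 0.2, 0.085, 0.26, -0.14, 0, 0, 1.8, 0.2])

```text
time: 11.95
tool_pos: [0.5403, -0.0274, 0.1681]
orientation: [[-0.984, 0.177, 0.001], [0.177, 0.984, -0.0], [-0.001, 0.0, -1.0]]
contact_force: [0.2, 0.4, -2.6]
gripper_width: 0.694
```

Emit:
move_arm(plan=[0.015, 0.045, 0, 0, 0, 0, 0.2, 0.03, 0.09, 0, 0, 0, 0, 0.2, 0.04, 0.12, 0, 0, 0, 0, 0.2, 0.045, 0.135, 0, 0, 0, 0, 0.2, 0.05, 0.145, 0, 0, 0, 0, 0.2, 0.05, 0.15, 0, 0, 0, 0, 0.2, 0.05, 0.15, 0, 0, 0, 0, 0.2, 0.05, 0.15, 0, 0, 0, 0, 0.2, 0.05, 0.15, 0, 0, 0, 0, 0.2, 0.05, 0.15, 0, 0, 0, 0, 0.2])

```text
time: 13.2
tool_pos: [0.5178, 0.1276, 0.1673]
orientation: [[-0.984, 0.177, -0.0], [0.177, 0.984, -0.0], [0.0, -0.0, -1.0]]
contact_force: [0.0, -0.2, -1.5]
gripper_width: 0.695
```

```bash
python3 go.py .5094 .1519 .07 79.82; python3 - <<'E'
from h import *
snap('top','t4.png'); snap('side','s4.png')
a=cv2.resize(cv2.imread('pics/t4.png')[190:290,90:223],(400,300),interpolation=2)
b=cv2.resize(cv2.imread('pics/s4.png')[190:310,150:310],(400,300),interpolation=2)
cv2.imwrite('pics/v4.png',np.hstack([a,b]))
E
```

```text
shift mm [12.6 22.4 97.3] turn [-0.   -0.    0.01] t 13.2 pos [0.5178 0.1276 0.1673] q6 0.42 F [ 0.  -0.2 -1.5] w 0.695
```

View pics/v4.png

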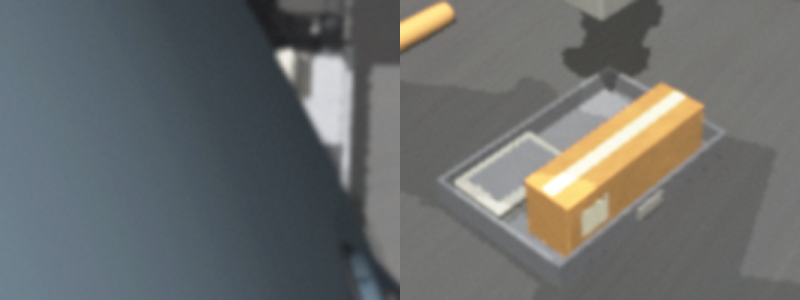

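The side picture shows the carton lying flat in the strip beside the flat tin, with the pocket free. I'll measure the carton's placement before lowering the tin.

```bash
python3 - <<'E'
from m import *
c,a=rep('long',[(126,183),(263,84),(304,104),(167,212)],.064,.17,.05,2.5,(150,190),'side')
t=np.radians(-100.18);R=np.array([[np.cos(t),-np.sin(t)],[np.sin(t),np.cos(t)]]);print('in tray',(c-[.4852,.204])@R)
c,_=rep('flat',[(52,180),(131,131),(167,160),(98,215)],.024,.09,.06,2.5,(150,190),'side')
E
```

```text
long c [0.4441 0.2136] yaw -99.58 err 0.0022 sides [0.1687 0.0455 0.1723 0.0472]
in tray [-0.00218963 -0.04215854]
flat c [0.5275 0.254 ] yaw -101.28 err 0.0058 sides [0.088  0.0519 0.0841 0.0602]
```

Carton confirmed at about (-2, -40) mm in the tray frame, which leaves enough room. I'll lower the tin into the pocket.

Emit:
move_arm(plan=[0.006, 0.011, 0, 0, 0, 0, 0.2, 0.0125, 0.0225, 0, 0, 0, 0, 0.2, 0.0125, 0.0225, 0.02, 0, 0, 0, 0.2, 0.0125, 0.0225, 0.05, 0, 0, 0, 0.2, 0.0125, 0.0225, 0.08, 0, 0, 0, 0.2, 0.0125, 0.0225, 0.095, 0, 0, 0, 0.2, 0.0125, 0.0225, 0.1, 0, 0, 0, 0.2, 0.0125, 0.0225, 0.1, 0, 0, 0, 0.2, 0.0125, 0.0225, 0.1, 0, 0, 0, 0.2, 0.0125, 0.0225, 0.1, 0, 0, 0, 0.2])

```text
time: 14.55
tool_pos: [0.5099, 0.1523, 0.068]
orientation: [[-0.984, 0.176, 0.001], [0.176, 0.984, 0.0], [-0.001, 0.001, -1.0]]
contact_force: [-0.4, 0.8, -1.1]
gripper_width: 0.695
```

```bash
python3 go.py .5094 .1519 .032 79.82
```

```text
shift mm [ 0.5 -0.5 36. ] turn [0.03 0.06 0.02] t 14.55 pos [0.5099 0.1523 0.068 ] q6 0.47 F [-0.4  0.8 -1.1] w 0.695
```

Emit:
move_arm(plan=[0, 0, 0.01, 0, 0, 0, 0.2, 0, 0, 0.02, 0, 0, 0, 0.2, 0, 0, 0.027, 0, 0, 0, 0.2, 0, 0, 0.03, 0, 0, 0, 0.2, 0, 0, 0.032, 0, 0, 0, 0.2, 0, 0, 0.034, 0, 0, 0, 0.2, 0, 0, 0.035, 0, 0, 0, 0.2, 0, 0, 0.036, 0, 0, 0, 0.2, 0, 0, 0.036, 0, 0, 0, 0.2, 0, 0, 0.036, 0, 0, 0, 0.2])

```text
time: 15.8
tool_pos: [0.5096, 0.1522, 0.0328]
orientation: [[-0.984, 0.176, 0.001], [0.176, 0.984, 0.0], [-0.001, 0.0, -1.0]]
contact_force: [-11.3, -1.9, 25.3]
gripper_width: 0.699
```

Firm floor contact (25 N upward). I'll release and rise.

Emit:
move_arm(plan=[0, 0, -0.0005, 0, 0, 0, 0.9, 0, 0, -0.0005, 0, 0, 0, 0.9, 0, 0, -0.0005, 0, 0, 0, 0.9, 0, 0, -0.01, 0, 0, 0, 0.9, 0, 0, -0.03, 0, 0, 0, 0.9, 0, 0, -0.06, 0, 0, 0, 0.9, 0, 0, -0.09, 0, 0, 0, 1, 0, 0, -0.13, 0, 0, 0, 1, 0, -0.04, -0.14, 0, 0, 0, 1, 0, -0.1, -0.14, 0, 0, 0, 1])

```text
time: 17.05
tool_pos: [0.4925, 0.0535, 0.1729]
orientation: [[-0.985, 0.174, 0.003], [0.174, 0.985, 0.0], [-0.003, 0.001, -1.0]]
contact_force: [1.2, -0.3, 0.8]
gripper_width: 0.995
```

Emit:
move_arm(plan=[0, -0.05, 0, 0, 0, 0, 1, 0, -0.1, 0, 0, 0, 0, 1, 0, -0.15, 0, 0, 0, 0, 1, 0, -0.2, 0, 0, 0, 0, 1, 0, -0.25, 0, 0, 0, 0, 1, 0, -0.28, 0, 0, 0, 0, 1, 0, -0.28, 0, 0, 0, 0, 1, 0, -0.28, 0, 0, 0, 0, 1, 0, -0.28, 0, 0, 0, 0, 1, 0, -0.28, 0, 0, 0, 0, 1])

```text
time: 18.3
tool_pos: [0.4427, -0.2212, 0.1714]
orientation: [[-0.985, 0.175, 0.0], [0.175, 0.985, 0.0], [-0.0, 0.0, -1.0]]
contact_force: [0.1, 0.3, -0.5]
gripper_width: 1.002
```

```bash
python3 - <<'E'
from h import *
snap('top','t5.png'); snap('side','s5.png')
a=cv2.resize(cv2.imread('pics/t5.png')[190:290,90:223],(400,300),interpolation=2)
b=cv2.resize(cv2.imread('pics/s5.png')[190:310,150:310],(400,300),interpolation=2)
cv2.imwrite('pics/v5.png',np.hstack([a,b]))
print(sense()['time'],sense()['contact_force'])
E
```

```text
18.4 [-0.3506365   0.66954469  0.1700801 ]
```

View pics/v5.png

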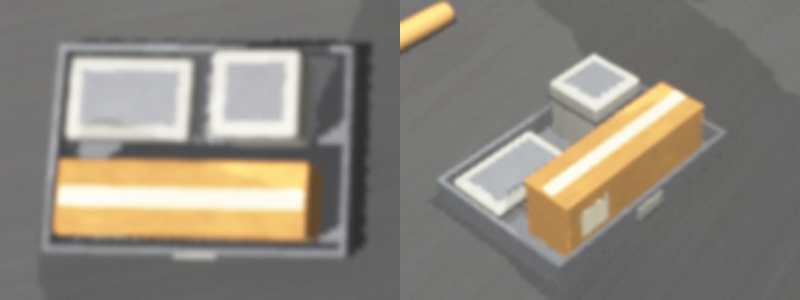

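Both views show all three flat in the tray: the flat tin at (130,97), the small tin at (253,95) lid up, and the carton along the strip at (185,198). One numeric check that the new items sit at floor height, then I'll hand in.

```bash
python3 - <<'E'
from m import *
t=np.radians(-100.18);R=np.array([[np.cos(t),-np.sin(t)],[np.sin(t),np.cos(t)]])
for n,p,z,L,W in (('small',[(211,51),(300,51),(298,139),(207,138)],.064,.06,.06),('flat',[(71,58),(193,58),(189,140),(66,138)],.024,.09,.06),('long',[(58,158),(309,165),(306,240),(52,234)],.064,.17,.05)):
    c,a=rep(n,p,z,L,W,400/133,(90,190)); print('  in tray',((c-[.4852,.204])@R).round(4))
workorder.close_job()
E
```

```text
small c [0.509  0.1531] yaw -99.46 err 0.001 sides [0.0612 0.06   0.0616 0.0595]
  in tray [0.0459 0.0324]
flat c [0.5291 0.2502] yaw -99.67 err 0.0011 sides [0.0896 0.059  0.0891 0.058 ]
  in tray [-0.0533  0.035 ]
long c [0.4473 0.2107] yaw -100.71 err 0.0007 sides [0.1709 0.0492 0.1706 0.0506]
  in tray [ 0.0001 -0.0384]
the job is handed in; nothing more can be done
```

I packed the long carton into the tray's free strip first, then the small tin into the pocket. I backed the arm clear and handed the job in at about 18.4 s of the 54 s allowed.

The last top and side pictures show both items upright and flat on the tray floor beside the flat tin:

| Item | Centre in tray, x / y (mm) | Angle to tray |
|---|---|---|
| Long carton | 0 / -38 | within about 1° |
| Small tin | 46 / 32 | within about 1° |
| Flat tin | -53 / 35 (not moved) | within about 1° |

- **Fit:** the apparent sizes, taken at tray-floor height, came out within 2 mm of those given, so neither item seems raised or tilted.
- **Forces:** the largest wrist force reported at the end of a move was about 28 N, as the small tin was set down. Forces during the moves were not recorded.
- **Disagreement:** the coarser side camera put the carton about 4 mm from where the top view has it (-42 mm instead of -38 mm in y). By that camera it would still clear the wall by about 3 mm.

No check failed.

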